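# Stop the toaster, refit its crumb tray, restart it

## Robot

A 6-joint arm with a two-finger parallel gripper is mounted at the origin on a cart in front of the work surface, level with it; the furniture and walls round the work are solid. World frame = base frame: x ahead of the robot, y to its left, z up, the work surface at z = 0. Lengths are in m, angles in degrees, forces in N, time in s.
With the tool pointing down it reaches from about 0.375 to 0.9 m from the base axis. Payload 3.1 kg.
Tool frame: the origin (TCP) lies at the very end of the fingers, on their centre line; the grasp point (between the pads) lies 19 mm behind it; z points along the fingers, y is the line along which they close (so a half turn about z gives the same grasp; the last joint's range is limited). The gripper opens to 87 mm and grips with 3 to 60 N. Pads are 19 mm wide; open, the fingers measure 117 mm over their backs; the gripper's body (75 mm by 190 mm) begins 51 mm behind the grasp point.
Start: joints at [-77.091, 30.224, 82.088, -0, 67.689, -10.227], TCP at [0.246, -0.575, 0.223] pointing down, gripper open.
Joint ranges: [-176.69, 176.69], [-43.24, 126.21], [12.49, 139.97], [-82, 262], [0, 151.66], [-163.58, 163.58]. Speed limits (degrees/s): [159.86, 159.86, 180, 180, 180, 180].

## Interface

Orientations are given as a 3x3 rotation matrix whose columns are the frame's x, y, z axes.
In Python, from rig import readout, viewer, ticket gives the robot as it stands.
- The arm moves only by the tool send_rows, never from a script. Its argument "moves" is a list of rows, each a list of 6 numbers: the shift along the tool's x, y, z in units of 250 mm (1.0 is 250 mm), then the turn, a rotation vector about the tool's x, y, z in units of 90 degrees (1.0 is 90 degrees). A call has 1 to 12 rows; each row is the pose to reach, as a shift and turn from the pose commanded when the call began, along the tool's axes at that moment; what a row does not reach only later rows make up. A row lasts 1/10 s, in which the tool goes at most 50 mm and 8.59 degrees, less where a joint would pass 70% of its speed; a pose out of reach is approached as far as the arm can. A call with a number of a shift or a turn outside -1 to 1 is refused whole. A call with a gripper value outside its range is refused whole. "grip" is the opening, from 0 (shut) to 1 (fully open), set as the call begins (left out, the last holds). The fingers move at their own pace and stop on an object; the grip force is fixed at half the most. Time passes only in rows, so rows that repeat a pose let the fingers close. It gives the time, the measured TCP pose, the force, the opening and the grip force at its end, in the units of the state.
- readout.read_state(): the state, without advancing time (a new reading comes with each control period).
- viewer.capture(name): name is "scene" or "top"; returns (picture, depth): 420x560x3 uint8, red, green, blue; 420x560 float32, m along the optical axis (not along the pixel's ray), 0 where there is no reading.
- viewer.camera_info(name): a dict with "fx", "fy", "cx", "cy" (pixels), "R" (3x3) and "t" (3): a world point X has camera coordinates R X + t. Camera axes: x right, y down, z forward; pixel columns grow to the right and rows downward; lengths in m; the calibration is good to about 2 mm. A picture is of the moment at which its call begins. camera_info takes no time and is no camera call.
- ticket.hand_in(): hands the job in; it is judged then, once.
The state is a dict: "time_s": time; "joint_positions": joint angles; "qvel": joint speeds; "tau": joint torques, N m; "position": TCP position; "tcp_rot": TCP orientation; "force": force on the tool from outside, world axes, zero at the start; "moment": the same for the moment, N m; "opening": opening from 0.0 (shut) to 1.0 (fully open); "grasp_force": force on a finger pad.
Only numpy, scipy, OpenCV 4.12 (cv2) and the standard library are available. Lean on these libraries where they do the work, as an engineer would, in place of code of your own. Each camera call takes 0.05 s, during which the arm holds its last target. There are 200 camera calls.

## Task

The toaster was started with its crumb tray left out. Press the red stop button on its top so that the toast pops up, slide the crumb tray fully home into the slot at the bottom of the toaster's end, and only then push the lever all the way down until it catches and stays down. Leave the other things on the worktop where they stand.

Things in the scene. Friction and masses are not known exactly. Their poses are not given: they have to be found in the camera images.
- toaster: Two-slice toaster, steel flanks, black ends, fixed to the worktop, 165 (x) x 265 (y) x 154 (z) mm without the lever. Origin: centre of its underside, at worktop level. Its y axis runs along its length from the lever end (-y) to the tray end (+y); z up. The crumb-tray slot is low in the +y end face, 132.5 mm from the origin; the tray goes in along -y.
- tray_end_top (a point): middle of the top of the toaster's black tray end, 10 mm inside its +y end face; axes as the toaster's. Below it, at the foot of that face, is the tray slot: 107 mm wide, 21 mm high above the bare worktop (no floor: the tray slides on the worktop), mouth flared to 118 mm over its outer 14 mm, 170 mm deep to a back stop, centred on the toaster's width
- crumb_tray: Loose shallow aluminium tray, about 0.2 kg, flat on the worktop beyond the toaster's tray end: pan 104 (x) x 170 (y) x 18 (z) mm; its bevelled -y end goes in first, a black front plate 126 wide, 5 thick, 31 high closes its +y end. Origin: centre of the pan's underside. Fully home, the plate lies against the toaster's end and the tray's origin is 47.5 mm from the toaster's along the toaster's +y.
- tongue_top (a point): middle of the top of the tray's black pull tongue, 106 mm from the tray's origin along its +y, 19 mm up; axes as the tray's. The tongue is 36 mm wide (x), sticks out 32 mm from the front plate (its outer end is 122 mm from the origin), z = 4 to 18 mm. It can be gripped across its width or pushed on its end
- stop_top (a point): centre of the top of the red round stop button, 29 mm across, on the toaster's top at the lever end, on the robot's side; presses straight down 7 mm against a spring (about 5 N)
- toaster_stop (a joint): stop button, m: 0 = out, 0.007 = fully pressed; pressed past about 0.005 it frees the carriage; springs back
- lever_top (a point): centre of the top of the black lever tab, 44 (toaster x) x 34 (toaster y) mm, 14 mm thick, which sticks out of the toaster's -y end face; it moves straight up and down with the carriage and the toast (top at 128 mm when up, 92 mm when latched)
- toaster_carriage (a joint): carriage with lever and toast, m, downwards: 0 = up, 0.036 = held down by its catch, 0.041 = bottom of travel. Pushed down past about 0.037 (about 12 N) it catches and stays; the stop button frees it and its spring lifts it
- honey_jar: bystander: small honey jar with a grey lid, 50 mm across, 70 mm tall; origin under its centre
- mug: bystander: white mug with yellow stripes, 86 mm across, 101 mm tall, handle at its side; origin under it
- sugar_jar: bystander: small glass jar with a wooden lid, 59 mm across, 78 mm tall; origin under its centre

How it is judged:
By the outcome, as a careful person would: the job done as asked, in the order asked, and still so for the second after the job is handed in, with the robot touching nothing.
It also fails if it takes over 72 s, if anything falls off the work surface, if the arm or the gripper's body presses on something with over 40 N, if the wrist force passes 120 N, or if a joint passes its speed limit or range.

## Working session

There is one attempt and no reset: what is moved stays moved. The work goes in short steps, Python scripts to look and compute and a tool call to move; the robot and the scene stay as the last step left them, time stands still between calls to the robot, and variables do not carry over. Pictures are saved under pics/ and viewed, at most 10 in all, crops included, and the job is handed in when it is done.

Besides the shell and the picture viewer there is one more tool, called after "Request:" by a JSON object that holds its "api" and its "payload". send_rows: Moves the arm, as the interface text tells. Shifts and turns lie within -1 to 1; 1 stands for 250 mm of shift or 90 degrees of turn. Its arguments: {"type":"object","properties":{"moves":{"type":"array"},"grip":{"type":"number"}},"required":["moves"]}

```bash
mkdir -p pics && cat > h.py <<'E'
import numpy as np, cv2
from rig import readout, viewer, ticket
def snap(n,tag):
    p,d=viewer.capture(n); cv2.imwrite(f'pics/{tag}.png',p[:,:,::-1]); np.savez(f'pics/{tag}.npz',p=p,d=d); return p,d
def pts(n,d):
    c=viewer.camera_info(n); R=np.array(c['R']);t=np.array(c['t'])
    v,u=np.mgrid[:d.shape[0],:d.shape[1]]
    X=np.stack([(u-c['cx'])/c['fx']*d,(v-c['cy'])/c['fy']*d,d],-1)
    return (X-t)@R
def ray(n,u,v,z):
    c=viewer.camera_info(n); R=np.array(c['R']);t=np.array(c['t'])
    o=-R.T@t; r=R.T@np.array([(u-c['cx'])/c['fx'],(v-c['cy'])/c['fy'],1]); return o+r*(z-o[2])/r[2]
E
python3 - <<'E'
from h import *
for n in('scene','top'):
    p,d=snap(n,n+'0'); c=viewer.camera_info(n); print(n,c['fx'],-np.array(c['R']).T@np.array(c['t']),(d>0).mean())
s=readout.read_state();print(s['position'],s['tcp_rot'],s['time_s'],s['force'])
E
```

```text
scene 478.25330257023904 [0.01757432 0.83469019 0.83573907] 0.9960841836734694
top 498.6119798998887 [ 0.39216191 -0.04218557  1.30865857] 0.9959948979591837
[ 0.24543206 -0.57408132  0.22167896] [[ 9.19576078e-01  3.92911753e-01 -4.37845715e-04]
 [ 3.92911855e-01 -9.19574232e-01  1.87238987e-03]
 [ 3.33052348e-04 -1.89383970e-03 -9.99998151e-01]] 0.1 [ 0.35491616  0.06032273 -1.01489347]
```

View pics/top0.png

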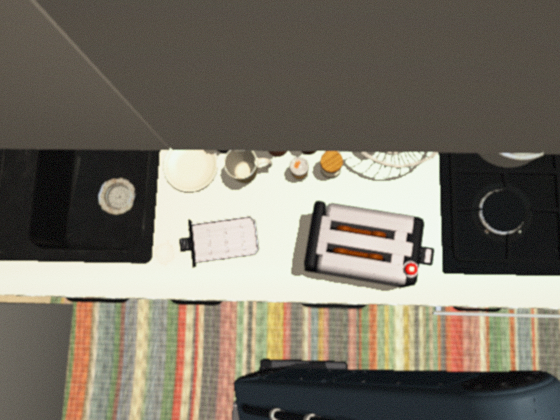

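View pics/scene0.png

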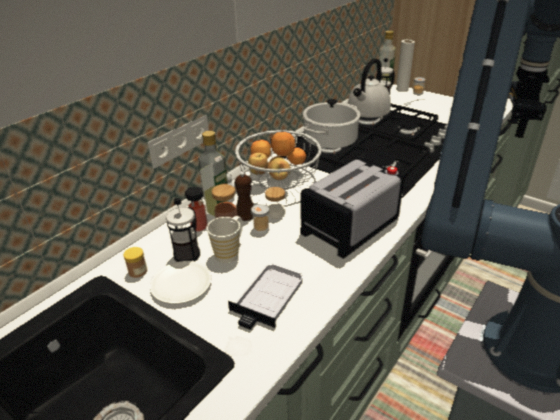

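Top view: the toaster runs about (308..425, 203..285). The red button is at (411,269), the lever tab at (428,255), and the tray pan at (195..258, 217..265) with its tongue at (186,244). Toaster and tray are both slightly rotated.

```bash
python3 - <<'E'
from h import *
f=np.load('pics/top0.npz');p,d=f['p'].astype(int),f['d'];P=pts('top',d);v,u=np.mgrid[:420,:560]
def box(m,name):
    m=m.astype(np.uint8); n,l,s,c=cv2.connectedComponentsWithStats(m); k=1+np.argmax(s[1:,4]); m=l==k
    q=P[m]; r=cv2.minAreaRect(q[:,:2].astype(np.float32)); print(name,m.sum(),'mean',q.mean(0).round(4),'med z',np.median(q[:,2]).round(4),'rect',np.round(r[0],4),np.round(r[1],4),r[2],'px',u[m].mean().round(1),v[m].mean().round(1)); return m
roi=lambda a,b,c,e:(u>=a)&(u<=b)&(v>=c)&(v<=e)
print('worktop z',np.median(P[270:285,200:280,2]))
h=P[...,2]
box(roi(290,440,195,295)&(h>.12),'toaster top')
R,G,B=p[...,0],p[...,1],p[...,2]
m=box(roi(395,425,255,285)&(R>150)&(G<90),'red');print(ray('top',u[m].mean(),v[m].mean(),.16))
box(roi(421,440,240,270)&(h>.06)&(h<.12),'lever')
box(roi(165,275,205,275)&(h>.007)&(h<.05),'tray all')
m=box(roi(165,275,205,275)&(R<80)&(h>.006),'black plate')
m=box(roi(175,191,230,258)&(R<90),'tongue')
print(ray('top',u[m].mean(),v[m].mean(),.018))
m=box(roi(191,275,205,275)&(h>.001)&(R>90)&(R<225),'pan')
f=np.load('pics/scene0.npz');p2,d2=f['p'].astype(int),f['d'];P2=pts('scene',d2)
m=roi(380,400,160,185)&(p2[...,0]>150)&(p2[...,1]<80);print('red scene',P2[m].mean(0),P2[m].max(0))
c=p[195:300,290:445].astype(np.uint8)[:,:,::-1];c=cv2.resize(c,None,fx=4,fy=4)
e=p[200:280,165:275].astype(np.uint8)[:,:,::-1];e=cv2.resize(e,None,fx=2,fy=2)
o=np.zeros((420+165,620,3),np.uint8);o[:420,:620]=c;o[425:585,:220]=e;cv2.imwrite('pics/crop.png',o)
E
```

```text
worktop z 0.0001159408457226356
toaster top 7394 mean [ 0.5379 -0.1578  0.1522] med z 0.1495 rect [ 0.5014 -0.1524] [0.2665 0.2474] 81.85482025146484 px 365.1 243.1
red 62 mean [ 0.4798 -0.2591  0.1625] med z 0.1624 rect [ 0.4801 -0.2602] [0.0206 0.0242] 0.23943661153316498 px 410.4 268.6
[ 0.47993583 -0.25954073  0.16      ]
lever 227 mean [ 0.5183 -0.313   0.0921] med z 0.0919 rect [ 0.5186 -0.3141] [0.032  0.0439] 82.81280517578125 px 427.1 255.2
tray all 610 mean [0.5548 0.2382 0.0191] med z 0.0181 rect [0.5546 0.2123] [0.1243 0.2084] 6.105226993560791 px 208.2 240.0
black plate 227 mean [0.5439 0.2888 0.0232] med z 0.0211 rect [0.543 0.295] [0.118  0.0351] 8.810689926147461 px 188.5 243.5
tongue 154 mean [0.546  0.2952 0.0212] med z 0.0193 rect [0.5507 0.2968] [0.053 0.034] 7.394866943359375 px 186.4 242.7
[0.54643773 0.29599772 0.018     ]
pan 410 mean [0.5647 0.1846 0.0103] med z 0.0095 rect [0.5585 0.1953] [0.1258 0.1729] 8.056602478027344 px 229.2 237.1
red scene [ 0.47583083 -0.25638441  0.162591  ] [ 0.4894941  -0.24703461  0.16619924]
```

View pics/crop.png

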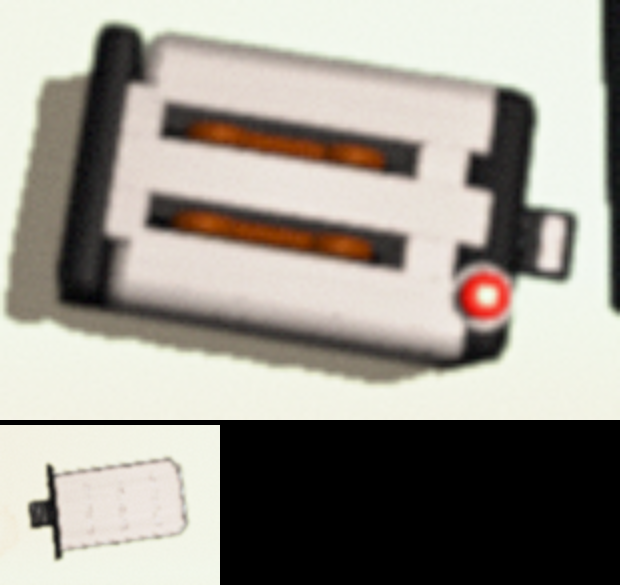

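```bash
python3 - <<'E'
from h import *
f=np.load('pics/top0.npz');p,d=f['p'].astype(int),f['d'];P=pts('top',d);v,u=np.mgrid[:420,:560]
h=P[...,2];R=p[...,0]
roi=lambda a,b,c,e:(u>=a)&(u<=b)&(v>=c)&(v<=e)
def rep(m,name):
    m=cv2.morphologyEx(m.astype(np.uint8),cv2.MORPH_OPEN,np.ones((3,3)));n,l,s,c=cv2.connectedComponentsWithStats(m);m=l==1+np.argmax(s[1:,4])
    q=P[m];r=cv2.minAreaRect(q[:,:2].astype(np.float32));print(name,m.sum(),np.round(r[0],4),np.round(r[1],4),round(r[2],2),'z',np.percentile(q[:,2],[5,50,95]).round(4));return m
for lo,hi in((.13,.175),(.143,.175),(.148,.175)): rep(roi(300,430,195,292)&(h>lo)&(h<hi),f'top{lo}')
# black tray end: ridge
m=rep(roi(300,330,195,292)&(h>.10)&(h<.175)&(R<70),'tray-end ridge')
# long edges of steel top: per column first/last pixel with h>.12
def edge(cols,mask):
    a=[];b=[]
    for c in cols:
        w=np.where(mask[:,c])[0]
        if len(w): a.append(P[w[1],c,:2]);b.append(P[w[-2],c,:2])
    return np.array(a),np.array(b)
a,b=edge(range(335,405),roi(300,430,195,292)&(h>.125)&(h<.175))
for e in(a,b):
    k=np.polyfit(e[:,1],e[:,0],1);print('edge dx/dy deg',np.degrees(np.arctan(k[0])).round(2),'x at y=-.155',np.polyval(k,-.155).round(4),'res',np.std(e[:,0]-np.polyval(k,e[:,1])).round(4))
# lever
rep(roi(418,440,240,272)&(h>.075)&(h<.11),'lever')
# tray long sides: rim pixel scan
m=roi(191,270,205,275)&(h>.006)&(h<.026)
for nm,thr in(('rim',.008),):
    a,b=edge(range(202,248),roi(191,270,205,275)&(h>.005)&(h<.03))
    for e in(a,b):
        k=np.polyfit(e[:,1],e[:,0],1);print(nm,np.degrees(np.arctan(k[0])).round(2),'x at y=.19',np.polyval(k,.19).round(4),np.std(e[:,0]-np.polyval(k,e[:,1])).round(4))
m=rep(roi(165,275,205,275)&(h>.004)&(h<.05),'tray')
m=roi(186,200,215,270)&(R<90)&(h>.022);q=P[m][:,:2];r=cv2.minAreaRect(q.astype(np.float32));print('plate',m.sum(),q.mean(0),r)
k=np.polyfit(q[:,0],q[:,1],1);print('plate ang',np.degrees(np.arctan(k[0])))
m=roi(176,190,232,256)&(R<90)&(h>.008)&(h<.024);q=P[m];print('tongue',m.sum(),q.mean(0),cv2.minAreaRect(q[:,:2].astype(np.float32)))
E
```

```text
top0.13 6740 [ 0.5415 -0.1582] [0.2663 0.1657] 81.51 z [0.1419 0.1498 0.1543]
top0.143 6216 [ 0.5418 -0.1567] [0.2612 0.1611] 81.67 z [0.1456 0.15   0.1544]
top0.148 855 [ 0.5938 -0.1876] [0.2035 0.0407] 79.37 z [0.1484 0.1509 0.1542]
tray-end ridge 679 [ 0.5559 -0.0413] [0.0296 0.1592] 81.38 z [0.1418 0.1489 0.1533]
edge dx/dy deg 8.51 x at y=-.155 0.62 res 0.0009
edge dx/dy deg 8.46 x at y=-.155 0.4608 res 0.0007
lever 233 [ 0.5185 -0.3134] [0.0325 0.0438] 80.79 z [0.0878 0.0919 0.0962]
rim -6.17 x at y=.19 0.613 0.0044
rim -5.26 x at y=.19 0.5119 0.0079
tray 344 [0.5468 0.2961] [0.1228 0.0458] 4.33 z [0.0084 0.0195 0.0335]
plate 103 [0.5462178  0.28007085] ((0.5444838404655457, 0.2851720154285431), (0.11804933100938797, 0.015153023414313793), 8.810689926147461)
plate ang 9.175452785505033
tongue 116 [0.54290518 0.2992458  0.01817137] ((0.5436189770698547, 0.2992316782474518), (0.03100292757153511, 0.026500418782234192), 11.099658012390137)
```

```bash
cat >> h.py <<'E'
from scipy.spatial.transform import Rotation as Ro
T0=np.array([.541,-.158,0]);TA=-8.45
def frame(yaw,tilt=0,out=90):
    """tool down with tool x at yaw; then lean the body by tilt toward world heading 'out'"""
    a=np.radians(yaw);x=np.array([np.cos(a),np.sin(a),0]);z=np.array([0,0,-1.]);M=np.c_[x,np.cross(z,x),z]
    o=np.radians(out);ax=np.array([-np.sin(o),np.cos(o),0])  # turning about it leans up toward out
    return Ro.from_rotvec(ax*np.radians(tilt)).as_matrix()@M
def tz(x,y,z): # toaster -> world
    a=np.radians(TA);return T0+np.array([np.cos(a)*x-np.sin(a)*y,np.sin(a)*x+np.cos(a)*y,z])
def go(*targets):
    s=readout.read_state();p=np.array(s['position']);M=np.array(s['tcp_rot'])
    print('t',s['time_s'],'pos',p.round(4),'F',np.round(s['force'],1),'open',s['opening'],s['grasp_force'])
    for q,R in targets:
        print(np.r_[M.T@(np.array(q)-p)/.25,Ro.from_matrix(M.T@R).as_rotvec()/(np.pi/2)].round(4).tolist())
E
python3 - <<'E'
from h import *
R=frame(81.5);print(R)
go(([.48,-.2595,.2],R),([.48,-.2595,.17],R))
E
```

```text
[[ 0.14780941  0.98901586  0.        ]
 [ 0.98901586 -0.14780941  0.        ]
 [ 0.          0.         -1.        ]]
t 0.1 pos [ 0.2454 -0.5741  0.2217] F [ 0.4  0.1 -1. ] open 0.9979243276038458 0.0
[1.3572, -0.7883, 0.0887, -0.001, -0.0008, -0.6485]
[1.3572, -0.7881, 0.2087, -0.001, -0.0008, -0.6485]
```

Request:
{"api": "send_rows", "payload": {"moves": [[0.95,-0.55,0.0,0,0,-0.6485],[0.95,-0.55,0.0,0,0,-0.6485],[0.95,-0.55,0.0,0,0,-0.6485],[0.95,-0.55,0.0,0,0,-0.6485],[0.95,-0.55,0.0,0,0,-0.6485],[0.95,-0.55,0.0,0,0,-0.6485],[0.95,-0.55,0.0,0,0,-0.6485],[0.95,-0.55,0.0,0,0,-0.6485],[0.95,-0.55,0.0,0,0,-0.6485]], "grip": 0}}

```text
time_s: 1.0
position: [0.4098, -0.355, 0.2224]
tcp_rot: [[0.15, 0.989, -0.0], [0.989, -0.15, 0.0], [0.0, -0.0, -1.0]]
force: [-0.2, -0.2, -0.3]
opening: 0.264
grasp_force: 0.0
```

```bash
python3 - <<'E'
from h import *
R=frame(81.5)
go(([.48,-.2595,.2],R),([.48,-.2595,.17],R))
E
```

```text
t 1.0 pos [ 0.4098 -0.355   0.2224] F [-0.2 -0.2 -0.3] open 0.2641308768868715 0.0
[0.42, 0.22, 0.0894, -0.0002, -0.0001, -0.0017]
[0.42, 0.2201, 0.2094, -0.0002, -0.0001, -0.0017]
```

Request:
{"api": "send_rows", "payload": {"moves": [[0.42,0.22,0.09,0,0,0],[0.42,0.22,0.09,0,0,0],[0.42,0.22,0.09,0,0,0],[0.42,0.22,0.09,0,0,0],[0.42,0.22,0.2,0,0,0],[0.42,0.22,0.22,0,0,0],[0.42,0.22,0.235,0,0,0],[0.42,0.22,0.245,0,0,0],[0.42,0.22,0.255,0,0,0],[0.42,0.22,0.255,0,0,0]]}}

```text
time_s: 2.0
position: [0.48, -0.2599, 0.1592]
tcp_rot: [[0.148, 0.989, 0.001], [0.989, -0.148, -0.001], [-0.001, 0.001, -1.0]]
force: [-1.2, -1.2, 2.5]
opening: 0.008
grasp_force: 1.6
```

Request:
{"api": "send_rows", "payload": {"moves": [[0,0,0.008,0,0,0],[0,0,0.016,0,0,0],[0,0,0.02,0,0,0],[0,0,0.02,0,0,0]]}}

```text
time_s: 2.4
position: [0.4801, -0.26, 0.1564]
tcp_rot: [[0.147, 0.989, 0.001], [0.989, -0.147, -0.002], [-0.002, 0.001, -1.0]]
force: [-5.8, 0.1, 18.6]
opening: 0.006
grasp_force: 8.7
```

```bash
python3 - <<'E'
from h import *
p,d=snap('top','top1');P=pts('top',d);q=P[248:262,422:434];print(np.percentile(q[...,2],[20,50,80,95]))
E
```

```text
[0.48628199 0.49134879 0.49496953 0.49740512]
```

Request:
{"api": "send_rows", "payload": {"moves": [[0,0,-0.1,0,0,0],[0,0,-0.3,0,0,0],[0.1,0,-0.3,0,0,0],[0.3,0,-0.3,0,0,0],[0.5,0,-0.3,0,0,0],[0.7,0,-0.3,0,0,0],[0.9,0,-0.3,0,0,0],[1,0,-0.3,0,0,0],[1,0,-0.3,0,0,0]], "grip": 1}}

```text
time_s: 3.35
position: [0.5172, -0.0083, 0.2287]
tcp_rot: [[0.143, 0.99, 0.001], [0.99, -0.143, 0.001], [0.001, 0.001, -1.0]]
force: [-0.3, -1.1, 0.2]
opening: 0.743
grasp_force: 0.0
```

```bash
python3 - <<'E'
from h import *
p,d=snap('scene','sc1');p,d=snap('top','top1b');P=pts('top',d)
q=P[248:262,424:434];print(np.percentile(q[...,2],[20,50,80,95]))
R=frame(97.5,20,97.5);print(R)
go(([.5435,.2985,.08],R))
E
```

```text
[0.12619887 0.12801802 0.13003409 0.1320224 ]
[[-1.22654500e-01  9.91444861e-01  4.46425870e-02]
 [ 9.31653420e-01  1.30526192e-01 -3.39094114e-01]
 [-3.42020143e-01 -5.56722974e-18 -9.39692621e-01]]
t 3.45 pos [ 0.5172 -0.0116  0.2287] F [ 0.1 -0.7  0.3] open 0.8297854725931592 0.0
[1.2426, -0.0775, 0.5944, -0.0303, -0.2205, -0.1749]
```

View pics/sc1.png

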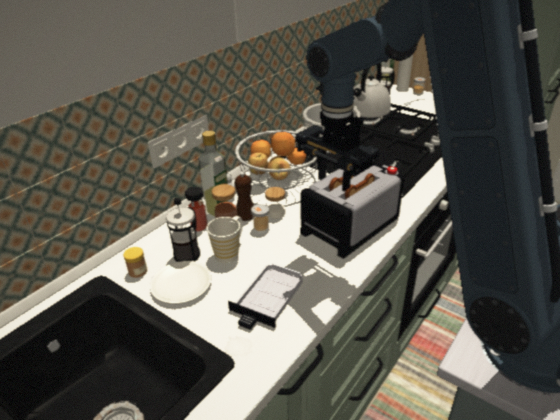

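The scene view shows the toast up in the slots, and the lever top now reads 128 mm. The tray has not moved, with its tongue at (247,321). Next I move above the tongue.

Request:
{"api": "send_rows", "payload": {"moves": [[0.2,0,0.1,0,-0.05,-0.05],[0.4,-0.02,0.1,0,-0.1,-0.1],[0.6,-0.04,0.15,-0.01,-0.15,-0.15],[0.8,-0.06,0.25,-0.03,-0.2205,-0.1749],[1,-0.075,0.35,-0.03,-0.2205,-0.1749],[1,-0.075,0.35,-0.03,-0.2205,-0.1749],[1,-0.075,0.35,-0.03,-0.2205,-0.1749]]}}

```text
time_s: 4.15
position: [0.5354, 0.2389, 0.1394]
tcp_rot: [[-0.124, 0.991, 0.041], [0.932, 0.13, -0.339], [-0.342, -0.003, -0.94]]
force: [0.2, -0.3, 0.1]
opening: 1.001
grasp_force: 0.0
```

```bash
python3 - <<'E'
from h import *
f=np.load('pics/sc1.npz');p,d=f['p'].astype(int),f['d'];P=pts('scene',d);v,u=np.mgrid[:420,:560];h=P[...,2]
m=(u>225)&(u<285)&(v>280)&(v<335)&(p.max(-1)<70)&(h>.024)&(h<.036);q=P[m];k=np.polyfit(q[:,0],q[:,1],1);print('plate top',m.sum(),q.mean(0),np.degrees(np.arctan(k[0])),q[:,0].min(),q[:,0].max())
m=(u>225)&(u<262)&(v>308)&(v<335)&(p.max(-1)<90)&(h>.013)&(h<.021);q=P[m];print('tongue',m.sum(),q.mean(0),cv2.minAreaRect(q[:,:2].astype(np.float32)))
m=(u>225)&(u<310)&(v>255)&(v<330)&(h>.003)&(h<.04)&(P[...,1]<.33);print('tray',m.sum(),cv2.minAreaRect(P[m][:,:2].astype(np.float32)))
R=frame(97.5,20,97.5)
go(([.5435,.2985,.08],R),([.5435,.2985,.009],R))
E
```

```text
plate top 129 [0.54270719 0.28266644 0.02852815] 8.602252608724395 0.48414067097103874 0.6048003011737139
tongue 220 [0.54276906 0.29736552 0.01750703] ((0.5518409609794617, 0.3008064031600952), (0.07199227064847946, 0.03706144914031029), 9.676192283630371)
tray 2284 ((0.5755782723426819, 0.1930057853460312), (0.21733812987804413, 0.25474056601524353), 35.65359115600586)
t 4.15 pos [0.5354 0.2389 0.1394] F [ 0.2 -0.3  0.1] open 1.0007133255085623 0.0
[0.2991, 0.0641, 0.1438, -0.002, -0.0003, 0.0006]
[0.3961, 0.065, 0.4107, -0.002, -0.0003, 0.0006]
```

Request:
{"api": "send_rows", "payload": {"moves": [[0.3,0.064,0.1,0,0,-0.009],[0.31,0.062,0.14,0,0,-0.009],[0.36,0.062,0.26,0,0,-0.009],[0.39,0.062,0.35,0,0,-0.009],[0.403,0.062,0.39,0,0,-0.009],[0.403,0.062,0.41,0,0,-0.009],[0.403,0.062,0.41,0,0,-0.009]]}}

```text
time_s: 4.85
position: [0.5438, 0.2976, 0.0112]
tcp_rot: [[-0.133, 0.99, 0.043], [0.93, 0.14, -0.339], [-0.342, -0.005, -0.94]]
force: [-0.2, 0.0, -0.3]
opening: 0.996
grasp_force: 0.0
```

```bash
python3 - <<'E'
from h import *
snap('scene','sc2');p,d=snap('top','top2')
s=np.load('pics/sc2.npz')['p'][230:350,190:350,::-1];t=p[190:290,130:290,::-1]
cv2.imwrite('pics/c2.png',np.vstack([cv2.resize(s,(400,300)),cv2.resize(t,(400,250))]))
go()
E
```

```text
t 4.95 pos [0.5441 0.2988 0.0121] F [-0.   0.   0.8] open 1.005447437721804 0.0
```

View pics/c2.png

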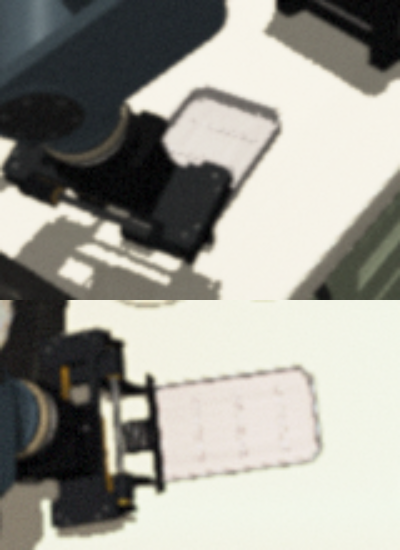

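The top view shows both fingers straddling the tongue just outside the plate. I lower them a little and close.

Request:
{"api": "send_rows", "payload": {"moves": [[0.0055,0,0.015,0,0,0],[0.0055,0,0.015,0,0,0]]}}

```text
time_s: 5.15
position: [0.543, 0.2994, 0.0071]
tcp_rot: [[-0.135, 0.99, 0.044], [0.93, 0.142, -0.338], [-0.341, -0.005, -0.94]]
force: [-0.8, 0.9, 0.2]
opening: 1.002
grasp_force: 0.0
```

Request:
{"api": "send_rows", "payload": {"moves": [[0,0,0,0,0,0],[0,0,0,0,0,0],[0,0,0,0,0,0],[0,0,0,0,0,0],[0,0,0,0,0,0],[0,0,0,0,0,0],[0,0,0,0,0,0],[0,0,0,0,0,0],[0,0,0,0,0,0],[0,0,0,0,0,0]], "grip": 0}}

```text
time_s: 6.15
position: [0.5429, 0.2993, 0.0065]
tcp_rot: [[-0.135, 0.99, 0.043], [0.93, 0.142, -0.338], [-0.341, -0.006, -0.94]]
force: [1.2, 0.0, -0.1]
opening: 0.407
grasp_force: 29.9
```

```bash
python3 - <<'E'
from h import *
p,d=snap('top','top3');P=pts('top',d);h=P[...,2];v,u=np.mgrid[:420,:560]
# pan outline: silver vs bright worktop; far end
m=(u>196)&(u<270)&(v>205)&(v<280)&(p.max(-1)<226)
print(p[285,230],p[240,230])
m=cv2.morphologyEx(m.astype(np.uint8),cv2.MORPH_CLOSE,np.ones((5,5)));n,l,s,c=cv2.connectedComponentsWithStats(m);k=1+np.argmax(s[1:,4]);m=l==k
pp=np.array([ray('top',a,b,.015)[:2] for a,b in zip(u[m],v[m])]);r=cv2.minAreaRect(pp.astype(np.float32));print(m.sum(),r,pp[:,1].min())
for a in(.15,):pass
ts=tz(0,.32,0);R=frame(81.55,20,81.55)
go((np.r_[tz(0,.345,0)[:2],.009],R))
print(readout.read_state()['tcp_rot'])
E
```

```text
[242 244 230] [237 228 221]
497 ((0.5583384037017822, 0.19154956936836243), (0.10696601867675781, 0.16616156697273254), 9.173873901367188) 0.10387409888537996
t 6.2 pos [0.5429 0.2993 0.0065] F [ 1.2  0.7 -0.8] open 0.40821574012781614 29.86624985933304
[-0.4617, 0.1272, 0.1563, 0.0597, -0.0, 0.1747]
[[-0.13531588  0.98986365  0.04312273]
 [ 0.93021093  0.14190699 -0.33848196]
 [-0.34117041 -0.00568875 -0.93998425]]
```

Request:
{"api": "send_rows", "payload": {"moves": [[-0.058,0.016,0.0195,0.0075,0,0.0218],[-0.115,0.032,0.039,0.015,0,0.0437],[-0.173,0.048,0.0586,0.0224,0,0.0655],[-0.231,0.0636,0.0781,0.03,0,0.0874],[-0.289,0.08,0.0977,0.0373,0,0.109],[-0.346,0.095,0.117,0.0448,0,0.131],[-0.404,0.111,0.137,0.0522,0,0.153],[-0.4617,0.1272,0.156,0.0597,0,0.1747],[-0.4617,0.1272,0.156,0.0597,0,0.1747],[-0.4617,0.1272,0.156,0.0597,0,0.1747]]}}

```text
time_s: 7.2
position: [0.5916, 0.1827, 0.009]
tcp_rot: [[0.139, 0.989, -0.051], [0.929, -0.148, -0.338], [-0.342, -0.001, -0.94]]
force: [-0.6, -0.1, -2.6]
opening: 0.411
grasp_force: 29.8
```

```bash
python3 - <<'E'
from h import *
p,d=snap('top','top4');snap('scene','sc4')
cv2.imwrite('pics/c4.png',cv2.resize(p[190:300,190:440,::-1],(800,352),interpolation=cv2.INTER_CUBIC))
R=frame(81.55,20,81.55)
go(*[(np.r_[tz(0,y,0)[:2],.008],R) for y in (.345,.32,.30,.25)])
E
```

```text
t 7.3 pos [0.591  0.1837 0.009 ] F [ 0.2  0.1 -2.2] open 0.4133800403046992 29.847436845302582
[0.0003, 0.0031, 0.0041, -0.0005, 0.0001, 0.0004]
[-0.0937, 0.0031, 0.0383, -0.0005, 0.0001, 0.0004]
[-0.1689, 0.003, 0.0657, -0.0005, 0.0001, 0.0004]
[-0.3568, 0.003, 0.1341, -0.0005, 0.0001, 0.0004]
```

View pics/c4.png

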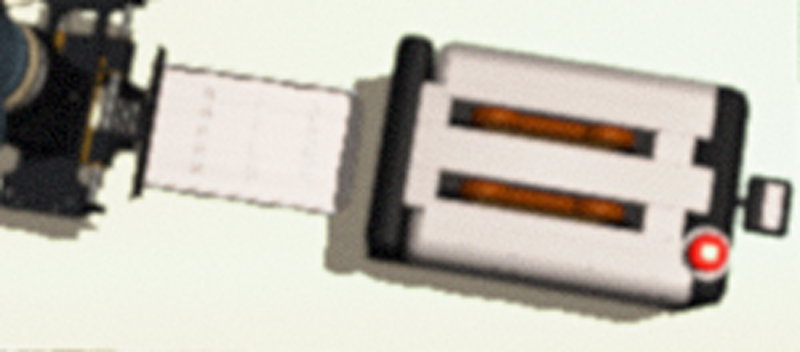

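```bash
python3 - <<'E'
from h import *
p=np.load('pics/top4.npz')['p'].astype(float).mean(-1)
a=np.radians(TA)
def tofr(w): w=w[:2]-T0[:2];return np.array([np.cos(a)*w[0]+np.sin(a)*w[1],-np.sin(a)*w[0]+np.cos(a)*w[1]])
# tray straight edges, in toaster frame
for nm,x0 in(('far',.052),('near',-.052)):
    L=[]
    for y in np.arange(.165,.235-.02,.003):
        c=viewer.camera_info('top');xs=np.arange(x0-.012,x0+.012,.0005);val=[]
        for x in xs:
            w=tz(x,y+.02,.018);k=np.array(c['R'])@w+np.array(c['t']);val.append(cv2.getRectSubPix(p.astype(np.float32),(1,1),(float(c['fx']*k[0]/k[2]+c['cx']),float(c['fy']*k[1]/k[2]+c['cy'])))[0,0])
        val=np.array(val);L.append((y+.02,xs[val.argmin()],val.min()))
    L=np.array(L);k=np.polyfit(L[:,0],L[:,1],1);print(nm,'med',np.median(L[:,1]).round(4),'slope deg',np.degrees(k[0]).round(2),'std',L[:,1].std().round(4),L[:,2].mean())
# toaster flanks at z .12 measured by depth: recheck centre across widths
P=pts('top',np.load('pics/top4.npz')['d']);h=P[...,2]
m=(h>.125)&(h<.158);m[:, :300]=0;m[:195]=0;m[292:]=0;m[:,430:]=0
q=np.array([tofr(w) for w in P[m]]);
for y in np.arange(-.1,.1,.04):
    s=q[abs(q[:,1]-y)<.02,0];print(y.round(2),np.percentile(s,[.5,99.5]).round(4))
E
```

```text
far med 0.0495 slope deg -1.45 std 0.0009 168.2709063361673
near med -0.0505 slope deg -2.86 std 0.0009 180.4640287511489
-0.1 [-0.0818  0.0812]
-0.06 [-0.0818  0.0815]
-0.02 [-0.0819  0.0814]
0.02 [-0.0818  0.0817]
0.06 [-0.0818  0.0812]
```

Request:
{"api": "send_rows", "payload": {"moves": [[-0.03,0.003,0.011,0,0,0],[-0.06,0.003,0.023,0,0,0],[-0.09,0.003,0.034,0,0,0],[-0.12,0.003,0.045,0,0,0],[-0.15,0.003,0.056,0,0,0],[-0.169,0.003,0.0635,0,0,0],[-0.169,0.003,0.0635,0,0,0]]}}

```text
time_s: 8.0
position: [0.5847, 0.1374, 0.0086]
tcp_rot: [[0.139, 0.989, -0.053], [0.929, -0.149, -0.339], [-0.343, -0.002, -0.939]]
force: [-0.2, 0.2, -1.2]
opening: 0.407
grasp_force: 29.8
```

```bash
python3 - <<'E'
from h import *
s=readout.read_state();print(s['moment'])
R=frame(81.55,20,81.55)
go(*[(np.r_[tz(0,y,0)[:2],.009],R) for y in (.30,.26,.2,.1535)])
E
```

```text
[ 0.41091828 -0.03063308 -0.23050105]
t 8.0 pos [0.5847 0.1374 0.0086] F [-0.2  0.2 -1.2] open 0.40704155502908496 29.795219600200653
[0.0046, 0.0006, -0.0035, -0.0017, 0.0006, -0.0008]
[-0.1457, 0.001, 0.0513, -0.0017, 0.0006, -0.0008]
[-0.3711, 0.0015, 0.1336, -0.0017, 0.0006, -0.0008]
[-0.5458, 0.0019, 0.1974, -0.0017, 0.0006, -0.0008]
```

Request:
{"api": "send_rows", "payload": {"moves": [[-0.025,0.001,0.009,0,0,0],[-0.05,0.001,0.018,0,0,0],[-0.075,0.001,0.027,0,0,0],[-0.1,0.001,0.036,0,0,0],[-0.125,0.001,0.044,0,0,0],[-0.146,0.001,0.052,0,0,0],[-0.146,0.001,0.052,0,0,0]]}}

```text
time_s: 8.7
position: [0.5797, 0.0987, 0.0089]
tcp_rot: [[0.138, 0.989, -0.052], [0.929, -0.148, -0.34], [-0.344, -0.001, -0.939]]
force: [-3.3, -1.6, -2.7]
opening: 0.411
grasp_force: 29.9
```

```bash
python3 - <<'E'
from h import *
s=readout.read_state();print(s['moment'])
R=frame(81.55,20,81.55)
go(*[(np.r_[tz(0,y,0)[:2],.009],R) for y in (.26,.2,.1535)])
E
```

```text
[ 0.33996445  0.33982785 -0.54945361]
t 8.7 pos [0.5797 0.0987 0.0089] F [-3.3 -1.6 -2.7] open 0.41072592295072496 29.865183234214783
[0.0016, -0.0021, -0.0009, -0.0011, 0.0011, -0.0002]
[-0.2238, -0.0019, 0.0816, -0.0011, 0.0011, -0.0002]
[-0.3985, -0.0017, 0.1455, -0.0011, 0.0011, -0.0002]
```

Request:
{"api": "send_rows", "payload": {"moves": [[-0.025,-0.004,0.009,0,0,0],[-0.05,-0.004,0.018,0,0,0],[-0.075,-0.004,0.027,0,0,0],[-0.1,-0.004,0.036,0,0,0],[-0.125,-0.004,0.045,0,0,0],[-0.15,-0.004,0.054,0,0,0],[-0.175,-0.004,0.063,0,0,0],[-0.2,-0.004,0.072,0,0,0],[-0.224,-0.004,0.081,0,0,0],[-0.224,-0.004,0.081,0,0,0]]}}

```text
time_s: 9.7
position: [0.5705, 0.0401, 0.0092]
tcp_rot: [[0.138, 0.989, -0.051], [0.929, -0.147, -0.339], [-0.343, -0.0, -0.939]]
force: [-1.6, -0.1, -1.8]
opening: 0.411
grasp_force: 29.9
```

```bash
python3 - <<'E'
from h import *
s=readout.read_state();print(s['moment'])
R=frame(81.55,20,81.55)
go(*[(np.r_[tz(0,y,0)[:2],.009],R) for y in (.2,.16,.1535)])
E
```

```text
[ 0.48985945  0.00499307 -0.29502843]
t 9.7 pos [0.5705 0.0401 0.0092] F [-1.6 -0.1 -1.8] open 0.4105214382449356 29.90177035331726
[-0.0007, -0.0004, 0.0011, -0.0002, 0.0007, -0.0002]
[-0.151, -0.0003, 0.0559, -0.0002, 0.0007, -0.0002]
[-0.1754, -0.0003, 0.0649, -0.0002, 0.0007, -0.0002]
```

Request:
{"api": "send_rows", "payload": {"moves": [[-0.025,0,0.009,0,0,0],[-0.05,0,0.018,0,0,0],[-0.075,0,0.027,0,0,0],[-0.1,0,0.037,0,0,0],[-0.125,0,0.046,0,0,0],[-0.145,0,0.053,0,0,0],[-0.155,0,0.057,0,0,0],[-0.163,0,0.06,0,0,0],[-0.163,0,0.06,0,0,0]]}}

```text
time_s: 10.6
position: [0.5641, -0.002, 0.009]
tcp_rot: [[0.138, 0.989, -0.051], [0.929, -0.147, -0.339], [-0.343, -0.0, -0.939]]
force: [-0.3, -0.2, -2.2]
opening: 0.409
grasp_force: 29.9
```

Request:
{"api": "send_rows", "payload": {"moves": [[-0.004,0,0.0014,0,0,0],[-0.008,0,0.0028,0,0,0],[-0.012,0,0.0042,0,0,0],[-0.015,0,0.0054,0,0,0],[-0.015,0,0.0054,0,0,0]]}}

```text
time_s: 11.1
position: [0.5636, -0.0054, 0.0089]
tcp_rot: [[0.138, 0.989, -0.05], [0.93, -0.147, -0.338], [-0.342, 0.0, -0.94]]
force: [-0.7, 2.7, -1.7]
opening: 0.414
grasp_force: 29.9
```

Request:
{"api": "send_rows", "payload": {"moves": [[-0.004,0,0.0014,0,0,0],[-0.008,0,0.0028,0,0,0],[-0.012,0,0.0042,0,0,0],[-0.012,0,0.0042,0,0,0]]}}

```text
time_s: 11.5
position: [0.5637, -0.0061, 0.0089]
tcp_rot: [[0.142, 0.989, -0.048], [0.931, -0.15, -0.334], [-0.338, 0.003, -0.941]]
force: [0.2, 12.2, -0.2]
opening: 0.414
grasp_force: 29.9
```

Request:
{"api": "send_rows", "payload": {"moves": [[-0.012,0,0.0042,0,0,0],[-0.012,0,0.0042,0,0,0],[-0.012,0,0.0042,0,0,0],[-0.012,0,0.0042,0,0,0],[0,0,-0.05,0,0,0],[0,0,-0.15,0,0,0],[0,0,-0.3,0,0,0],[0,0,-0.5,0,0,0],[0,0,-0.7,0,0,0],[0,0,-0.85,0,0,0],[0,0,-0.85,0,0,0]], "grip": 0.75}}

```text
time_s: 12.6
position: [0.5775, 0.0645, 0.2157]
tcp_rot: [[0.14, 0.989, -0.038], [0.93, -0.145, -0.339], [-0.341, 0.012, -0.94]]
force: [-0.7, -0.0, 0.1]
opening: 0.75
grasp_force: 0.0
```

```bash
python3 - <<'E'
from h import *
p,d=snap('scene','sc5');P=pts('scene',d);a=np.radians(TA);h=P[...,2]
W=P[...,:2]-T0[:2];tx=np.cos(a)*W[...,0]+np.sin(a)*W[...,1];ty=-np.sin(a)*W[...,0]+np.cos(a)*W[...,1]
m=(abs(tx)<.012)&(h>.012)&(h<.02)&(ty>.12)&(ty<.2);print('tongue ty',m.sum(),np.percentile(ty[m],[2,50,98]),tx[m].mean())
m=(h>.008)&(h<.028)&(ty>.11)&(ty<.16)
for lo,hi in((-.06,-.025),(.025,.06)): k=m&(tx>lo)&(tx<hi);print('plate',k.sum(),np.percentile(ty[k],[10,50,90]).round(4))
m=(h>.06)&(h<.12)&(ty>.11)&(ty<.16)&(abs(tx)<.06);print('end face',m.sum(),np.percentile(ty[m],[10,50,90]).round(4))
cv2.imwrite('pics/c5.png',cv2.resize(p[150:290,270:430,::-1],(640,560)))
R=frame(81.55,12,261.55);print(R[:,2])
go((tz(0,-.1,.3),frame(81.55)),(tz(0,-.161,.15),R))
E
```

```text
tongue ty 72 [0.13528678 0.15432572 0.17018315] -0.0007522969552327973
plate 59 [0.1348 0.1374 0.1389]
plate 52 [0.1346 0.1368 0.1385]
end face 633 [0.1296 0.1315 0.1336]
[ 0.03055185  0.2056547  -0.9781476 ]
t 12.65 pos [0.5755 0.0637 0.2127] F [-0.1 -0.5 -0.7] open 0.7497258713736283 0.0
[-1.3386, -0.0055, 0.1154, 0.0044, 0.2221, 0.0001]
[-1.3628, -0.0099, 0.7626, 0.0044, 0.3554, 0.0006]
```

View pics/c5.png

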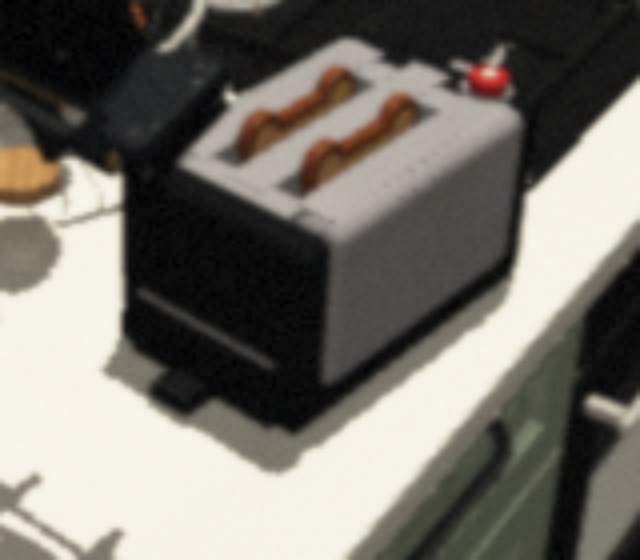

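The tray is home: the plate front measures 137 mm (should be 137.5) and the tongue end 170 mm (should be 169.5). The toast is still up. Next I cross over to the lever with the gripper closed.

Request:
{"api": "send_rows", "payload": {"moves": [[-0.15,0,-0.1,0,0,0],[-0.3,0,-0.1,0,0.06,0],[-0.5,0,0,0,0.13,0],[-0.7,-0.003,0.05,0,0.18,0],[-0.9,-0.004,0.08,0.004,0.2221,0],[-1,-0.005,0.086,0.004,0.29,0],[-1,-0.005,0.086,0.004,0.3554,0],[-1,-0.005,0.086,0.004,0.3554,0]], "grip": 0}}

```text
time_s: 13.45
position: [0.5349, -0.1802, 0.2721]
tcp_rot: [[0.153, 0.988, 0.022], [0.966, -0.155, 0.207], [0.208, -0.011, -0.978]]
force: [-0.4, -0.4, -0.5]
opening: 0.107
grasp_force: 0.0
```

```bash
python3 - <<'E'
from h import *
R=frame(81.55,12,261.55)
go((tz(0,-.163,.25),R),(tz(0,-.163,.14),R),(tz(0,-.163,.128),R),(tz(0,-.163,.087),R))
E
```

```text
t 13.45 pos [ 0.5349 -0.1802  0.2721] F [-0.4 -0.4 -0.5] open 0.10701624186900775 0.0
[-0.5664, 0.0164, -0.0303, -0.0056, -0.0003, -0.0062]
[-0.658, 0.0211, 0.4001, -0.0056, -0.0003, -0.0062]
[-0.668, 0.0216, 0.447, -0.0056, -0.0003, -0.0062]
[-0.7022, 0.0234, 0.6074, -0.0056, -0.0003, -0.0062]
```

Request:
{"api": "send_rows", "payload": {"moves": [[-0.2,0.005,-0.03,0,0,0],[-0.4,0.01,-0.03,0,0,0],[-0.5664,0.0164,-0.03,-0.005,0,-0.006],[-0.5664,0.0164,-0.03,-0.005,0,-0.006],[-0.61,0.018,0.17,-0.005,0,-0.006],[-0.65,0.02,0.35,-0.005,0,-0.006],[-0.658,0.021,0.4,-0.005,0,-0.006],[-0.665,0.021,0.43,-0.005,0,-0.006],[-0.668,0.0216,0.447,-0.005,0,-0.006],[-0.668,0.0216,0.447,-0.005,0,-0.006]]}}

```text
time_s: 14.45
position: [0.5215, -0.3156, 0.1313]
tcp_rot: [[0.135, 0.99, 0.033], [0.969, -0.139, 0.203], [0.206, 0.005, -0.979]]
force: [-1.2, 0.2, 0.2]
opening: 0.001
grasp_force: 0.0
```

```bash
python3 - <<'E'
from h import *
R=frame(81.55,12,261.55)
go((tz(0,-.163,.095),R),(tz(0,-.163,.088),R),(tz(0,-.163,.085),R))
E
```

```text
t 14.45 pos [ 0.5215 -0.3156  0.1313] F [-1.2  0.2  0.2] open 0.0011785379579355283 0.0
[-0.0463, -0.0165, 0.1386, 0.002, 0.0013, 0.0055]
[-0.0521, -0.0166, 0.166, 0.002, 0.0013, 0.0055]
[-0.0546, -0.0167, 0.1778, 0.002, 0.0013, 0.0055]
```

Request:
{"api": "send_rows", "payload": {"moves": [[-0.015,-0.016,0.005,0,0,0.005],[-0.02,-0.016,0.025,0,0,0.005],[-0.025,-0.016,0.045,0,0,0.005],[-0.03,-0.016,0.065,0,0,0.005],[-0.035,-0.016,0.085,0,0,0.005],[-0.04,-0.016,0.105,0,0,0.005],[-0.043,-0.016,0.125,0,0,0.005],[-0.047,-0.016,0.14,0,0,0.005],[-0.05,-0.016,0.15,0,0,0.005],[-0.05,-0.016,0.155,0,0,0.005],[-0.05,-0.016,0.155,0,0,0.005]]}}

```text
time_s: 15.55
position: [0.5168, -0.3197, 0.0896]
tcp_rot: [[0.144, 0.989, 0.033], [0.968, -0.148, 0.204], [0.207, 0.003, -0.978]]
force: [2.3, 0.1, 6.1]
opening: 0.003
grasp_force: 2.8
```

Request:
{"api": "send_rows", "payload": {"moves": [[-0.001,0,0.004,0,0,0],[-0.002,0,0.008,0,0,0],[-0.002,0,0.01,0,0,0],[-0.002,0,0.01,0,0,0]]}}

```text
time_s: 15.95
position: [0.5169, -0.3197, 0.0887]
tcp_rot: [[0.144, 0.989, 0.034], [0.968, -0.148, 0.204], [0.207, 0.003, -0.978]]
force: [-0.7, 0.4, 12.5]
opening: 0.009
grasp_force: 6.3
```

Request:
{"api": "send_rows", "payload": {"moves": [[-0.001,0,0.004,0,0,0],[-0.002,0,0.008,0,0,0],[-0.002,0,0.012,0,0,0],[-0.002,0,0.012,0,0,0]]}}

```text
time_s: 16.35
position: [0.517, -0.3197, 0.0883]
tcp_rot: [[0.143, 0.989, 0.034], [0.968, -0.147, 0.204], [0.207, 0.004, -0.978]]
force: [-2.7, 2.8, 26.3]
opening: 0.008
grasp_force: 12.8
```

Bottomed out. I retreat straight up and outward, then check.

Request:
{"api": "send_rows", "payload": {"moves": [[0,0,-0.03,0,0,0],[0,0,-0.1,0,0,0],[0,0,-0.2,0,0,0],[0,0,-0.4,0,0,0],[-0.2,0,-0.6,0,0,0],[-0.4,0,-0.7,0,0,0],[-0.6,-0.1,-0.7,0,0,0],[-0.7,-0.2,-0.7,0,0,0],[-0.7,-0.2,-0.7,0,0,0]]}}

```text
time_s: 17.25
position: [0.4312, -0.5211, 0.2164]
tcp_rot: [[0.15, 0.988, 0.029], [0.967, -0.153, 0.205], [0.207, -0.002, -0.978]]
force: [0.5, -0.5, -0.6]
opening: 0.007
grasp_force: 0.0
```

```bash
python3 - <<'E'
from h import *
p,d=snap('top','top6');P=pts('top',d);s,_=snap('scene','sc6')
q=P[248:262,424:432];print('lever z',np.percentile(q[...,2],[20,50,80,95]).round(4));go()
cv2.imwrite('pics/c6.png',np.vstack([cv2.resize(p[130:310,160:460,::-1],(500,300)),cv2.resize(s[150:300,180:430,::-1],(500,300))]))
E
```

```text
lever z [0.0901 0.0922 0.0945 0.0964]
t 17.35 pos [ 0.4335 -0.518   0.2167] F [-0.2 -0.   0. ] open 0.0027819797491104702 0.0
```

View pics/c6.png

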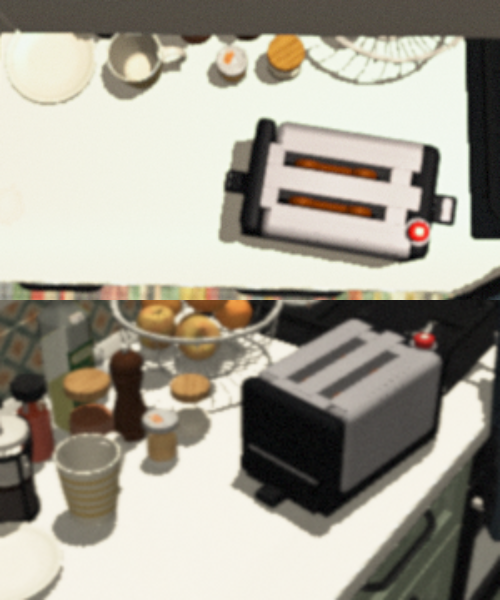

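The lever is latched at 92 mm, the toast is down, the tray is home, and the other things stand where they were.

```bash
python3 -c "
from rig import ticket
print(ticket.hand_in())"
```

```text
the job is handed in; nothing more can be done
None
```

I pressed stop so the toast popped up, slid the crumb tray fully home, then pushed the lever down until it latched; I handed the job in at about 17 s, with the jars and mug untouched.

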